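Dispense a nut with the lever and ease the lid shut

ROBOT

A 6-joint arm with a two-finger parallel gripper is mounted at the origin on a cart in front of the work surface, level with it; the furniture and walls round the work are solid. World frame = base frame: x ahead of the robot, y to its left, z up, the work surface at z = 0. Lengths are in m, angles in degrees, forces in N, time in s.
With the tool pointing down it reaches from about 0.25 to 0.725 m from the base axis. Payload 9.7 kg.
Tool frame: the origin (TCP) lies midway between the tips of the shut fingers; the grasp point (between the pads) lies 19 mm behind it; z points along the fingers, y is the line along which they close (so a half turn about z gives the same grasp; the last joint's range is limited). The gripper opens to 85 mm and grips with 20 to 120 N. Pads are 22 mm wide; open, the fingers measure 114 mm over their backs; the gripper's body (76 mm by 85 mm) begins 54 mm behind the grasp point. The pads swing forward as they close: fully open they stand 13 mm farther back than shut.
Start: joints at [-75.63, 4.979, 10.078, 95.1, 0, 90], TCP at [0.136, -0.533, 0.231] pointing down, gripper open.
Joint ranges: [-179.16, 179.16], [-48.56, 103.87], [-65.8, 70.77], [-126.05, 130.52], [-82.76, 87.17], [-180, 180]. Speed limits (degrees/s): [127.2, 127.2, 147.25, 180, 180, 180].

INTERFACE

Orientations are given as [roll, pitch, yaw] about the fixed x, y, z axes, in that order (R = Rz(yaw) Ry(pitch) Rx(roll)).
In Python, from workcell import * gives the robot as it stands.
- The arm moves only by the tool servo_tool, never from a script. Its argument "moves" is a list of rows, each a list of 4 numbers: the shift along the world's x, y, z in parts of the range, where 1.0 means 60 cm, then the turn about the world's z in fractions of the full range, 1 being 120 degrees. A call has 1 to 20 rows; each row is the pose to reach, as a shift and turn from the pose commanded when the call began; what a row does not reach only later rows make up. A row lasts 1/12 s, in which the tool goes at most 41.7 mm and 7.16 degrees, less where a joint would pass 70% of its speed; a pose out of reach is approached as far as the arm can. A call with a gripper value outside its range is refused whole. "claw" is the closure, from 0 (fully open) to 1 (shut), set as the call begins (left out, the last holds). The fingers move at their own pace and stop on an object; "force" is the grip in N (left out, the last holds). Time passes only in rows, so rows that repeat a pose let the fingers close. It gives the time, the measured TCP pose, the force, the opening and the grip force at its end, in the units of the state.
- get_obs(): the state, without advancing time (a new reading comes with each control period).
- camera(name): name is "scene" or "side" or "wrist"; returns the picture (420x560x3 uint8, red, green, blue); there is no depth.
- get_calibration(name): a dict with "fx", "fy", "cx", "cy" (pixels), "rvec" (rotation vector, rad) and "tvec" (3), from world to camera coordinates, as OpenCV has them; the wrist camera has in their place "tool_from_camera" (4x4, takes a point from camera to tool coordinates, whose origin is the TCP and whose axes are the flange's). Camera axes: x right, y down, z forward; pixel columns grow to the right and rows downward; lengths in m; the calibration is good to about 2 mm. The wrist camera is an equidistant fisheye: a pixel r from the principal point sees the ray r / f radians off the axis. A picture is of the moment at which its call begins: read the wrist's pose just before it. get_calibration takes no time and is no camera call.
- job_done(): hands the job in; it is judged then, once.
The state is a dict: "time": time; "q": joint angles; "qd": joint speeds; "joint_efforts": joint torques, N m; "ee_pos": TCP position; "tcp_rot": TCP orientation; "wrist_force": force on the tool from outside, world axes, zero at the start; "torque": the same for the moment, N m; "opening": finger opening in m; "grasp_force": force on a finger pad.
Only numpy, scipy, OpenCV 4.12 (cv2) and the standard library are available. Lean on these libraries where they do the work, as an engineer would, in place of code of your own. Each camera call takes 0.05 s, during which the arm holds its last target. There are 200 camera calls.

TASK

Two lever dispensers stand on the bench, one holding a hexagon nut and one a bolt. Only pushing with the fingertips, press the lever of the one that holds the nut all the way down and keep it down until the nut has slid into its tray, then ease the lever back up so that the lid closes gently without slamming, and move clear. Leave the nut lying untouched in the tray, and leave the bolt's dispenser shut and the other things on the bench where they are.

Things in the scene. Friction and masses are not known exactly. Their poses are not given: they have to be found in the camera images.
- nut_unit: Dispenser fixed to the bench, with one large hexagon nut in its open black-floored chute (42 wide, sloping 30 deg down to the front, back 120 high). Origin: under the base plate (x -95..80, y -49..29 mm). Front (-x) has a catch tray x -95..-20, walls 28 to 32 high; the lid shuts the chute end at x -20, 40 to 75 high. Cover 85 high: x -59..19, y -46..-25; the lever is on its -y side
- nut_unit_pad (a point): Centre of the top of the rubber finger pad (26 along x, 22 along y, 6 mm thick) on the nut dispenser's lever; moves with the lever. At rest level, 71 mm above the bench, at x -105, y -58.5 mm in the dispenser's frame; pivot 85 mm behind it (+x), 62 high. Fully down: 33 mm above the bench, 12 mm farther to +x, tilted 26 deg. The tray wall is 34 mm from the pad's centre line, 28 high
- nut_unit_lever (a joint): The nut dispenser's lever angle, rad: 0 at rest (up, level), 0.45 fully down against its stop. A spring returns it: about 3 N at the pad starts it, about 6 N holds it fully down; let go, it flies up and the lid slams.
- nut_unit_lid (a joint): The nut dispenser's lid (aluminium flap, 39 x 31 mm, hinged along its top edge across the outlet, linked to the lever): 0 shut, 1.26 rad fully up; always 2.8 times the lever angle. It closes at 1 rad/s when the pad rises at about 30 mm/s; closing faster than 5 rad/s counts as a slam.
- bolt_unit: Dispenser fixed to the bench, with one hexagon-head bolt in its open black-floored chute (42 wide, sloping 30 deg down to the front, back 120 high). Origin: under the base plate (x -95..80, y -49..29 mm). Front (-x) has a catch tray x -95..-20, walls 28 to 32 high; the lid shuts the chute end at x -20, 40 to 75 high. Cover 85 high: x -59..19, y -46..-25; the lever is on its -y side
- bolt_unit_pad (a point): Centre of the top of the rubber finger pad (26 along x, 22 along y, 6 mm thick) on the bolt dispenser's lever; moves with the lever. At rest level, 71 mm above the bench, at x -105, y -58.5 mm in the dispenser's frame; pivot 85 mm behind it (+x), 62 high. Fully down: 33 mm above the bench, 12 mm farther to +x, tilted 26 deg. The tray wall is 34 mm from the pad's centre line, 28 high
- bolt_unit_lever (a joint): The bolt dispenser's lever angle, rad: 0 at rest (up, level), 0.45 fully down against its stop. A spring returns it: about 3 N at the pad starts it, about 6 N holds it fully down; let go, it flies up and the lid slams.
- bolt_unit_lid (a joint): The bolt dispenser's lid (aluminium flap, 39 x 31 mm, hinged along its top edge across the outlet, linked to the lever): 0 shut, 1.26 rad fully up; always 2.8 times the lever angle. It closes at 1 rad/s when the pad rises at about 30 mm/s; closing faster than 5 rad/s counts as a slam.
- nut_unit_tray (a point): Centre of the floor of the nut dispenser's tray (inside 71 x 42 mm), 6 mm above the bench, 56.5 mm in front (-x) of the dispenser's origin; axes as the dispenser's
- nut: Large steel hexagon nut, 24x27x13 mm, origin at the centre of one face. It starts lying in the nut dispenser's chute against the shut lid; when the lid is fully up it slides into the tray by itself within a second
- bolt: Steel hexagon-head bolt, 67 mm long, head 21 mm, origin at the centre of the head's end. It lies in the other dispenser's chute, head against the lid, and stays there
- tape_roll: A roll of black tape lying flat, 57x54x19 mm, origin under its centre; a bystander
- measure: A yellow tape measure, 37x95x64 mm, standing, origin under its body; a bystander
- wrench: An adjustable wrench lying flat, 51x198x11 mm, origin under its centre; a bystander

How it is judged (in metres and radians):
On the way, in this order (a step that is already met when the one before it is completed fails the run):
1. the nut dispenser's lever is held fully down (lid up past 1.1 rad) and the nut lies in its tray (value of joint nut_unit_lid above 1.1 rad and x of nut in the frame of nut_unit_tray between -0.04 and 0.04 m and y of nut in the frame of nut_unit_tray between -0.024 and 0.024 m and z of nut in the frame of nut_unit_tray between -0.005 and 0.024 m), for 0.3 s.
2. the lid is eased shut (value of joint nut_unit_lid below 0.08 rad), for 0.2 s.
At the end, for the whole second after the job is handed in: The nut lies at rest in its dispenser's tray, both lids are shut (within 0.08 rad) (value of joint each of nut_unit_lid, bolt_unit_lid below 0.08 rad and linear speed of nut below 0.02 m/s and x of nut in the frame of nut_unit_tray between -0.04 and 0.04 m and y of nut in the frame of nut_unit_tray between -0.024 and 0.024 m and z of nut in the frame of nut_unit_tray between -0.005 and 0.024 m); the robot touches nothing.
It fails at once if the nut dispenser's lid slams: it closes faster than 5 rad/s (velocity of joint nut_unit_lid below -5 rad/s).
It fails at once if the bolt dispenser's lid is opened more than 0.2 rad (value of joint bolt_unit_lid above 0.2 rad).
It fails at once if the robot touches the nut (over 0.3 N) (contact force between any of the fingers, the arm and nut above 0.3 N).
It fails at once if the robot touches the bolt (over 0.3 N) (contact force between any of the fingers, the arm and bolt above 0.3 N).
It fails at once if a bystander is moved more than 25 mm (distance of any of tape_roll, measure, wrench from where it was at the start of the episode above 0.025 m).
It also fails if it takes over 32 s, if anything falls off the work surface, if the arm or the gripper's body presses on something with over 40 N, if the wrist force passes 120 N, or if a joint passes its speed limit or range.

## Working session

There is one attempt and no reset: what is moved stays moved. The work goes in short steps, Python scripts to look and compute and a tool call to move; the robot and the scene stay as the last step left them, time stands still between calls to the robot, and variables do not carry over. Pictures are saved under pics/ and viewed, at most 10 in all, crops included, and the job is handed in when it is done.

Besides the shell and the picture viewer there is one more tool, called after ">>>" by a JSON object that holds its "fn" and its "kwargs". servo_tool: Moves the arm, as the interface text tells. Its arguments: {"type":"object","properties":{"moves":{"type":"array","items":{"type":"array","items":{"type":"number"}}},"claw":{"type":"number"},"force":{"type":"number"}},"required":["moves"]}

```bash
mkdir -p pics; python3 - <<'E'
from workcell import *
import cv2,numpy as np
for n in("scene","side"):
    cv2.imwrite(f"pics/{n}.png",cv2.cvtColor(camera(n),cv2.COLOR_RGB2BGR)); c=get_calibration(n)
    R=cv2.Rodrigues(np.array(c["rvec"]))[0]; print(n,-R.T@np.array(c["tvec"]).ravel(),R[2],c["fx"])
o=get_obs();print(o["time"],o["ee_pos"],o["tcp_rot"],o["opening"])
E
```

```text
scene [0.1746167  0.48616174 0.65831406] [ 0.30904417 -0.74513021 -0.59099295] 446.78926574111307
side [-0.1193279   0.61288613  0.55443761] [ 0.51888907 -0.74215756 -0.42421256] 544.815196117783
0.1 [ 0.13641689 -0.53259009  0.23062311] [-1.79928872e+02  1.07545505e-03  1.43676017e+01] 0.08568966217299918
```

View pics/scene.png

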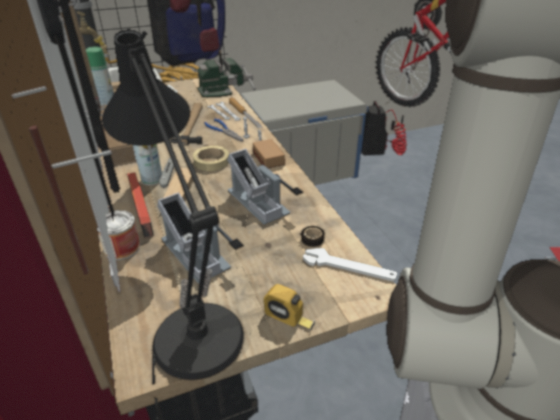

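View pics/side.png

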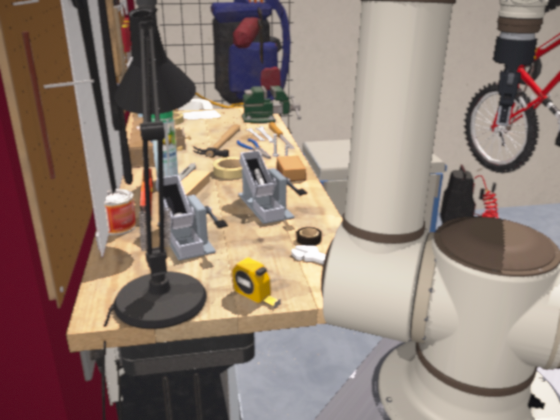

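```bash
python3 - <<'E'
import cv2,numpy as np
a=cv2.imread("pics/scene.png")[145:285,150:310]; b=cv2.imread("pics/side.png")[145:265,150:310]
a=cv2.resize(a,None,fx=5,fy=5,interpolation=3)[:, :800]; cv2.imwrite("pics/ca.png",a[:600])
cv2.imwrite("pics/cb.png",cv2.resize(b,None,fx=5,fy=5,interpolation=3))
cv2.imwrite("pics/ca.png",cv2.resize(cv2.imread("pics/scene.png")[147:283,152:308],None,fx=4.4,fy=4.4,interpolation=3))
E
```

```text
(no output)
```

View pics/ca.png

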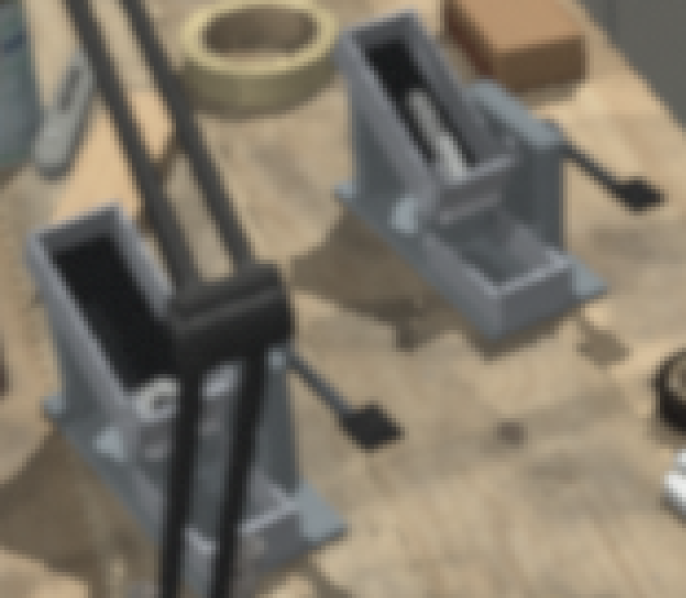

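View pics/cb.png

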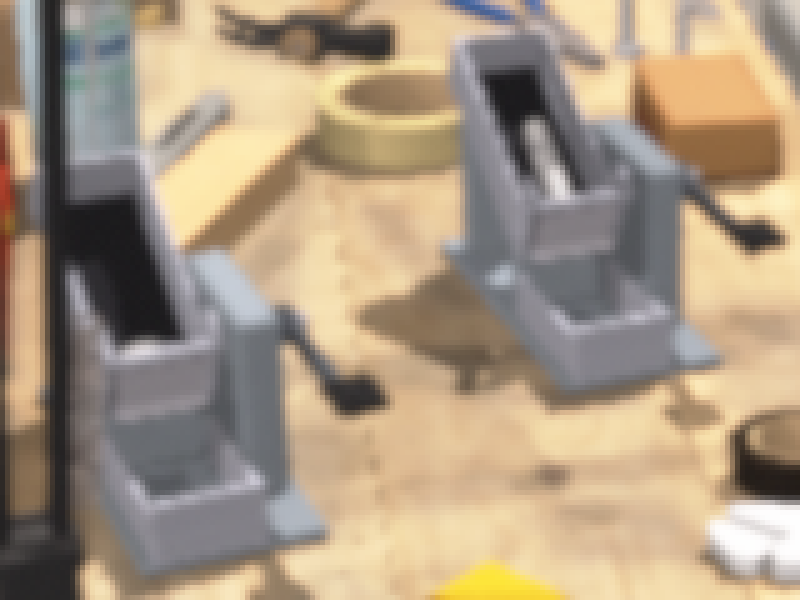

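```bash
cat > h.py <<'E'
from workcell import *
import cv2,numpy as np
def ray(n,p):
    c=get_calibration(n);R=cv2.Rodrigues(np.array(c["rvec"]))[0];t=np.array(c["tvec"]).ravel()
    d=R.T@np.array([(p[0]-c["cx"])/c["fx"],(p[1]-c["cy"])/c["fy"],1]);return -R.T@t,d
def plane(n,p,z): o,d=ray(n,p);return o+d*(z-o[2])/d[2]
def tri(p,q):
    o,d=ray("scene",p);u,e=ray("side",q)
    s=np.linalg.lstsq(np.c_[d,-e],u-o,rcond=None)[0];a=o+s[0]*d;b=u+s[1]*e
    return (a+b)/2,np.linalg.norm(a-b)
def proj(n,P):
    c=get_calibration(n);K=np.array([[c["fx"],0,c["cx"]],[0,c["fy"],c["cy"]],[0,0,1]])
    return cv2.projectPoints(np.array(P,float).reshape(-1,3),np.array(c["rvec"]),np.array(c["tvec"]),K,None)[0][:,0]
E
python3 - <<'E'
from h import *
np.set_printoptions(precision=4,suppress=True)
A=lambda x,y:(152+x/4.4,147+y/4.4)
B=lambda x,y:(150+x/5,145+y/5)
for nm,p,q in [("nutpad",A(370,425),B(357,388)),("boltpad",A(640,193),B(757,235))]:
    print(nm,plane("scene",p,.071),plane("side",q,.071),tri(p,q))
print("nut plate FR",plane("scene",A(345,528),.003),plane("side",B(327,530),.003),"FL side",plane("side",B(148,572),.003))
print("nut tray wall top FR",plane("scene",A(298,508),.030),plane("side",B(268,492),.03),"chute back top corners",plane("scene",A(30,240),.12),plane("scene",A(115,208),.12))
print("bolt plate FR",plane("scene",A(605,288),.003),plane("side",B(718,355),.003),"FL",plane("scene",A(490,338),.003),plane("side",B(565,390),.003))
print("lamp elbow",tri((203,220),(155,130)),"low",tri((197,308),(157,263)),"base",tri((198,340),(160,298)),plane("scene",(198,340),.02),"shade",tri((147,95),(152,80)))
print("measure",plane("scene",(284,300),.03),"roll",plane("scene",(313,236),.01))
E
```

```text
nutpad [ 0.5254 -0.0955  0.071 ] [ 0.5232 -0.0997  0.071 ] (array([ 0.5265, -0.1006,  0.0683]), np.float64(0.00424735588672103))
boltpad [ 0.4818 -0.3162  0.071 ] [ 0.4775 -0.3159  0.071 ] (array([ 0.485 , -0.3262,  0.0647]), np.float64(0.0019555065307756995))
nut plate FR [ 0.542  -0.0926  0.003 ] [ 0.5401 -0.0963  0.003 ] FL side [ 0.5754 -0.0305  0.003 ]
nut tray wall top FR [ 0.553  -0.0719  0.03  ] [ 0.5467 -0.0707  0.03  ] chute back top corners [ 0.704  -0.1007  0.12  ] [ 0.6824 -0.1384  0.12  ]
bolt plate FR [ 0.5008 -0.3152  0.003 ] [ 0.5009 -0.3214  0.003 ] FL [ 0.5403 -0.2502  0.003 ] [ 0.5367 -0.2523  0.003 ]
lamp elbow (array([0.4218, 0.1401, 0.3356]), np.float64(0.007889829586581004)) low (array([0.5062, 0.0824, 0.0758]), np.float64(0.0045136594465862104)) base (array([0.5025, 0.0925, 0.0096]), np.float64(0.0041581064486193005)) [0.4979 0.1009 0.02  ] shade (array([ 0.7412, -0.1596,  0.3161]), np.float64(0.014767814714239038))
measure [ 0.3943 -0.031   0.03  ] roll [ 0.4153 -0.2465  0.01  ]
```

The scene view shows the nut in the left dispenser (nut at about px (187,237), pad (236,244)). The right dispenser holds the bolt (pad (298,191)). The side view agrees, with the nut pad at (221,223). Next I'll move above the nut unit's pad with the fingers shut.

The manual's scale: shifts go in shares of 60 cm and turns go in shares of 120 degrees. Converting my numbers, 43.4 cm / 60 = 0.7233, 40.7 cm / 60 = 0.6783, 0.83 rad / 2.0944 = 0.3963.

>>> {"fn": "servo_tool", "kwargs": {"moves": [[0.04, 0.045, 0, 0.0239], [0.0817, 0.09, 0, 0.0477], [0.1217, 0.135, 0, 0.0716], [0.1633, 0.18, 0, 0.0955], [0.2033, 0.2267, 0, 0.1241], [0.2433, 0.2717, 0, 0.148], [0.285, 0.3167, 0, 0.1719], [0.325, 0.3617, 0, 0.1958], [0.365, 0.4067, 0, 0.2244], [0.4067, 0.4517, -0.0167, 0.2483], [0.4467, 0.4967, -0.0333, 0.2722], [0.4867, 0.5417, -0.05, 0.3008], [0.5283, 0.5883, -0.0667, 0.3247], [0.5683, 0.6333, -0.0833, 0.3485], [0.61, 0.6783, -0.1, 0.3724], [0.65, 0.7233, -0.1167, 0.3963], [0.65, 0.7233, -0.1333, 0.3963], [0.65, 0.7233, -0.15, 0.3963], [0.65, 0.7233, -0.15, 0.3963], [0.65, 0.7233, -0.15, 0.3963]], "claw": 1}}

```text
time: 1.77
ee_pos: [0.5256, -0.0994, 0.1408]
tcp_rot: [-179.9, 0.0, 61.8]
wrist_force: [0.2, -0.6, -0.4]
opening: 0.0004
grasp_force: 0.0
```

```bash
python3 - <<'E'
from h import *
o=get_obs();P=o["ee_pos"];im=[]
for n,z in(("scene",4),("side",4)):
    a=cv2.cvtColor(camera(n),cv2.COLOR_RGB2BGR)
    for X,col in((P,(0,0,255)),((.526,-.0985,.071),(0,255,0)),((.5365,-.104,.033),(255,0,0))):
        u=proj(n,X)[0]; cv2.circle(a,tuple(int(round(v*16)) for v in u),16,col,-1,shift=4); print(n,u)
    u=proj(n,(.526,-.0985,.09))[0].astype(int)
    im.append(cv2.resize(a[u[1]-70:u[1]+60,u[0]-48:u[0]+48],None,fx=4,fy=4,interpolation=3))
cv2.imwrite("pics/ov.png",np.hstack(im))
w=camera("wrist"); cv2.imwrite("pics/wr.png",cv2.cvtColor(w,cv2.COLOR_RGB2BGR))
E
```

```text
scene [234.70578235 214.56738287]
scene [236.5437867  242.58937156]
scene [234.4178101  253.61702902]
side [218.77183444 189.63268937]
side [219.90938158 222.44289206]
side [218.58049452 236.95511571]
```

View pics/ov.png

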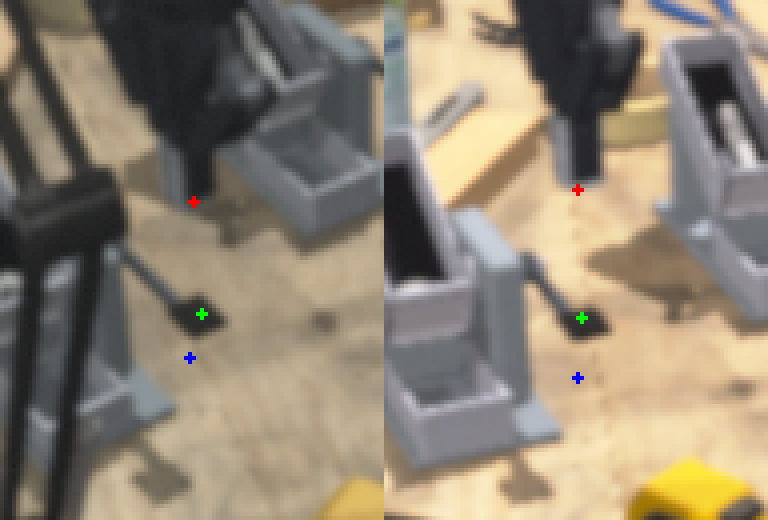

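View pics/wr.png

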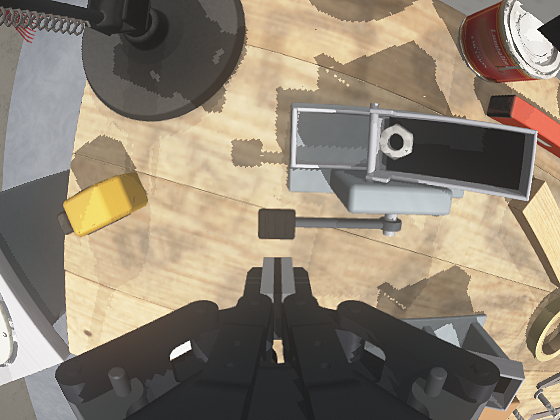

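The overlay shows the predicted pad point (green) on the pad in both views. The wrist view confirms the nut in the chute at (396,143), with the pad at (277,223) and the lever pivot at (391,223). I'll cross-check the pad position from the wrist picture.

```bash
python3 - <<'E'
from h import *
from scipy.spatial.transform import Rotation as Ro
o=get_obs();c=get_calibration("wrist");T=np.array(c["tool_from_camera"])
R=Ro.from_euler("xyz",o["tcp_rot"],degrees=True).as_matrix();P=np.array(o["ee_pos"])
def w(p,z):
    v=np.array([p[0]-c["cx"],p[1]-c["cy"]]);r=np.hypot(*v);th=r/c["fx"]
    d=R@T[:3,:3]@np.r_[v/r*np.sin(th),np.cos(th)];C=P+R@T[:3,3];return C+d*(z-C[2])/d[2]
a,b=w((277,223),.071),w((391,223),.07);print(P,a,b,np.degrees(np.arctan2(*(b-a)[1::-1])),w((396,143),.06))
E
```

```text
[ 0.52631276 -0.09976254  0.14223017] [ 0.52811025 -0.09758253  0.071     ] [ 0.60052605 -0.13703107  0.07      ] -28.579363164060528 [ 0.62992474 -0.08819467  0.06      ]
```

In the tool's units: -7.3 cm / 60 = -0.1217, -6.7 cm / 60 = -0.1117.

>>> {"fn": "servo_tool", "kwargs": {"moves": [[-0.0017, 0.0017, -0.0167, 0], [-0.0033, 0.0033, -0.0333, 0], [-0.005, 0.005, -0.05, 0], [-0.005, 0.005, -0.0667, 0], [-0.005, 0.005, -0.0833, 0], [-0.005, 0.005, -0.0917, 0], [-0.005, 0.005, -0.1, 0], [-0.005, 0.005, -0.1067, 0], [-0.005, 0.005, -0.1117, 0], [-0.005, 0.005, -0.1167, 0], [-0.005, 0.005, -0.1217, 0], [-0.005, 0.005, -0.1217, 0]]}}

```text
time: 2.92
ee_pos: [0.5235, -0.0957, 0.0681]
tcp_rot: [180.0, -0.0, 61.9]
wrist_force: [-1.1, 1.3, 2.2]
opening: 0.0
grasp_force: 1.3
```

In the tool's units: -3.2 cm / 60 = -0.0533, -2.2 cm / 60 = -0.0367.

>>> {"fn": "servo_tool", "kwargs": {"moves": [[0.0008, 0, -0.0033, 0], [0.0017, -0.0008, -0.0067, 0], [0.0017, -0.0008, -0.01, 0], [0.0025, -0.0017, -0.0133, 0], [0.0033, -0.0017, -0.0167, 0], [0.0042, -0.0025, -0.02, 0], [0.005, -0.0025, -0.0233, 0], [0.0058, -0.0033, -0.0267, 0], [0.0067, -0.0033, -0.03, 0], [0.0075, -0.0042, -0.0333, 0], [0.0083, -0.005, -0.0367, 0], [0.01, -0.005, -0.04, 0], [0.0108, -0.0058, -0.0433, 0], [0.0117, -0.0067, -0.0467, 0], [0.0133, -0.0075, -0.05, 0], [0.0142, -0.0075, -0.0517, 0], [0.015, -0.0083, -0.0533, 0], [0.015, -0.0083, -0.0533, 0]]}}

```text
time: 4.42
ee_pos: [0.5316, -0.1003, 0.036]
tcp_rot: [-179.9, -0.0, 61.9]
wrist_force: [-7.6, 5.0, 7.8]
opening: 0.0005
grasp_force: 5.5
```

```bash
python3 - <<'E'
from h import *
w=cv2.cvtColor(camera("wrist"),cv2.COLOR_RGB2BGR)[60:360,120:520]
s=cv2.cvtColor(camera("side"),cv2.COLOR_RGB2BGR)[165:265,155:245]
cv2.imwrite("pics/p1.png",np.hstack([w,cv2.resize(s,(270,300),interpolation=3)]));print(get_obs()["wrist_force"])
E
```

```text
[-8.34519021  4.15596224  7.03562021]
```

View pics/p1.png

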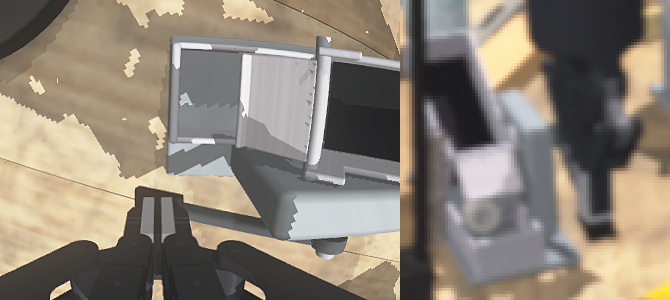

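The lid is up and the nut is visible in the tray (crop (485,210)). I'll press slightly further to make sure the lever is on its stop, then hold.

In the tool's units: -0.4 cm / 60 = -0.0067, -0.3 cm / 60 = -0.005.

>>> {"fn": "servo_tool", "kwargs": {"moves": [[0, 0, -0.0017, 0], [0, 0, -0.0033, 0], [0, 0, -0.005, 0], [0, 0, -0.0067, 0], [0, 0, -0.0067, 0], [0, 0, -0.0067, 0], [0, 0, -0.0067, 0], [0, 0, -0.0067, 0], [0, 0, -0.0067, 0], [0, 0, -0.0067, 0]]}}

```text
time: 5.35
ee_pos: [0.5321, -0.1005, 0.0349]
tcp_rot: [180.0, -0.0, 61.9]
wrist_force: [-16.9, 6.1, 28.0]
opening: 0.0002
grasp_force: 16.9
```

Force has risen to 28 N, so the lever is on its stop. Next I'll ease it up along the reverse arc.

In the tool's units: 3.5 cm / 60 = 0.0583, 3.4 cm / 60 = 0.0567.

>>> {"fn": "servo_tool", "kwargs": {"moves": [[0, 0, 0.0025, 0], [0, 0, 0.005, 0], [0, 0, 0.0067, 0], [-0.0008, 0.0008, 0.0092, 0], [-0.0017, 0.0008, 0.0117, 0], [-0.0025, 0.0017, 0.0142, 0], [-0.0033, 0.0017, 0.0167, 0], [-0.0042, 0.0025, 0.02, 0], [-0.005, 0.0033, 0.0233, 0], [-0.0067, 0.0033, 0.0267, 0], [-0.0075, 0.0042, 0.03, 0], [-0.0083, 0.005, 0.0333, 0], [-0.0092, 0.005, 0.0367, 0], [-0.01, 0.0058, 0.04, 0], [-0.0108, 0.0058, 0.0433, 0], [-0.0117, 0.0067, 0.0467, 0], [-0.0125, 0.0067, 0.05, 0], [-0.0133, 0.0075, 0.0533, 0], [-0.0142, 0.0075, 0.0567, 0], [-0.015, 0.0083, 0.0583, 0]]}}

```text
time: 7.02
ee_pos: [0.5235, -0.0958, 0.0675]
tcp_rot: [180.0, 0.0, 61.9]
wrist_force: [1.2, -0.7, 2.6]
opening: 0.0002
grasp_force: 1.2
```

In the tool's units: 10 cm / 60 = 0.1667, 1.2 cm / 60 = 0.02.

>>> {"fn": "servo_tool", "kwargs": {"moves": [[0, 0, 0.0017, 0], [0, 0, 0.0033, 0], [0, 0, 0.005, 0], [0, 0, 0.0067, 0], [0, 0, 0.0083, 0], [0, 0, 0.01, 0], [0, 0, 0.0117, 0], [0, 0, 0.0133, 0], [0, 0, 0.0167, 0], [0, 0, 0.02, 0], [0, 0, 0.0267, 0], [0, 0, 0.0417, 0], [0, 0, 0.0667, 0], [0, 0, 0.1, 0], [0, 0, 0.1333, 0], [0, 0, 0.1667, 0], [0, 0, 0.1667, 0], [0, 0, 0.1667, 0], [0, 0, 0.1667, 0], [0, 0, 0.1667, 0]]}}

```text
time: 8.68
ee_pos: [0.5231, -0.0957, 0.1664]
tcp_rot: [-179.9, 0.0, 61.9]
wrist_force: [-0.1, 0.0, -0.2]
opening: -0.0001
grasp_force: 0.0
```

```bash
python3 - <<'E'
from h import *
w=cv2.cvtColor(camera("wrist"),cv2.COLOR_RGB2BGR)[60:360,120:520]
s=cv2.cvtColor(camera("side"),cv2.COLOR_RGB2BGR)[165:265,155:245]
cv2.imwrite("pics/p2.png",np.hstack([w,cv2.resize(s,(270,300),interpolation=3)]));print(get_obs()["wrist_force"])
E
```

```text
[-0.15646098 -0.12965776  0.93146689]
```

View pics/p2.png

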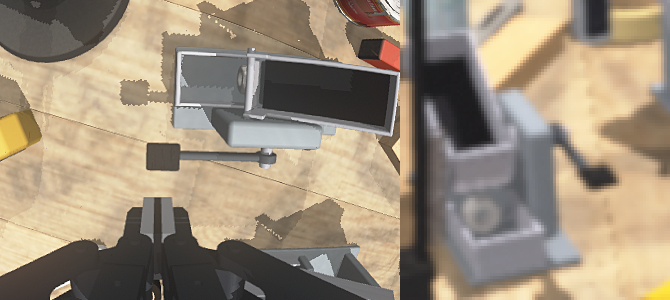

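```bash
python3 - <<'E'
from h import *
a=np.radians(-28.6);R=np.array([[np.cos(a),-np.sin(a)],[np.sin(a),np.cos(a)]])
t=np.array([.527,-.098])+R@[.0485,.0585]
for z in(.012,.022): print(R.T@(plane("side",(181.7,236),z)[:2]-t))
E
```

```text
[ 0.03740177 -0.00400172]
[0.01908331 0.00079617]
```

```bash
python3 -c "
from workcell import *
print(job_done())"
```

```text
the job is handed in; nothing more can be done
None
```

I pressed the nut dispenser's lever to its stop and held it until the nut was in the tray, then eased it up at about 24 mm/s. The last pictures show its lid shut, the nut lying at the back of the tray and the arm clear; I've handed the job in, but no verdict came back.

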